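# Open the hub-bearing transit case

## Robot

A 6-joint arm with a two-finger parallel gripper is mounted at the origin on the work surface. World frame = base frame: x ahead of the robot, y to its left, z up, the work surface at z = 0. Lengths are in m, angles in rad, forces in N, time in s.
With the tool pointing down it reaches from about 0.275 to 0.975 m from the base axis. Payload 8.4 kg.
Tool frame: the origin (TCP) lies where the fingers leave the gripper's body, on its centre line; the fingertips stand 88 mm ahead of it and the grasp point (between the pads) lies 69 mm ahead of it; z points along the fingers, y is the line along which they close (so a half turn about z gives the same grasp; the last joint's range is limited). The gripper opens to 92 mm and grips with 3 to 60 N. Pads are 20 mm wide; open, the fingers measure 128 mm over their backs; the gripper's body (75 mm by 189 mm) begins 69 mm behind the grasp point.
Start: joints at [-1.284, 0.353, 1.633, -0, 1.155, -0.002], TCP at [0.178, -0.599, 0.303] pointing down, gripper open.
Joint ranges: [-2.63, 2.63], [-0.92, 2.1], [0.06, 2.66], [-1.3, 4.44], [0, 2.69], [-3.02, 3.02]. Speed limits (rad/s): [2.22, 2.22, 2.79, 3.14, 3.14, 3.14].

## Interface

Orientations are given as a unit quaternion [x, y, z, w].
In Python, from workcell import monitor, get_image, job, nets gives the robot as it stands. The module is installed in compiled form; this text tells all that it offers.
- The arm moves only by the shell command python3 -m pendant 'ROWS' [FORCE]. ROWS is JSON, a list of rows, each an object with "dr": the turn, a rotation vector about the tool's x, y, z in units of 6 degrees (1.0 is 6 degrees), a list of three; "linear": the shift along the tool's x, y, z in units of 30 mm (1.0 is 30 mm), a list of three; "jaw": the closure in counts, from 0 (fully open) to 255 (shut). In form: [{"dr": [wx, wy, wz], "linear": [dx, dy, dz], "jaw": jaw}, ...]. A call has exactly 10 rows; each row is the pose to reach, as a shift and turn from the pose commanded when the call began, along the tool's axes at that moment; what a row does not reach only later rows make up. A row lasts 1/12 s, in which the tool goes at most 41.7 mm and 7.16 degrees, less where a joint would pass 70% of its speed; a pose out of reach is approached as far as the arm can. A call with a gripper value outside its range is refused whole. The fingers move at their own pace and stop on an object; FORCE is the grip in N (left out, the last holds). Time passes only in rows, so rows that repeat a pose let the fingers close, or fill a call up. It gives the time, the measured TCP pose, the force, the opening and the grip force at its end, in the units of the state.
- monitor.read_state(): the state, without advancing time (a new reading comes with each control period).
- get_image(name): name is "scene" or "top"; returns a dict with "image" (400x640x3 uint8, red, green, blue), "fx", "fy", "cx", "cy" (pixels), "view" (4x4, takes a point from world to camera coordinates). Camera axes: x right, y up, looking along -z (the intrinsics and any distortion apply to the point x, -y, -z); pixel columns grow to the right and rows downward; lengths in m; the calibration is good to about 2 mm. A picture is of the moment at which its call begins. There is no depth.
- job.hand_in(): hands the job in; it is judged then, once.
Trained networks look in the newest picture that a camera, given by its name, has taken for a name from the list of things; names that differ only in an ending like _2 or _b are one class to them, and where a whole thing is asked for, a point or a joint stands for the part that bears it (a point fixed in the world has none). Each returns a list of dicts, best first, with "score" (0 to 1); they miss things now and then, are a little off and sometimes report something else, mostly with a low value. They report only what shows in the picture. A call takes as long as a camera call. They do not tell look-alikes from the thing itself.
- nets.spot_in(camera, target): "centre" ([column, row] in pixels, amid what is visible of it).
- nets.landmark_of(camera, target): "centre" ([column, row] in pixels: a listed point, or the origin of a listed thing).
The state is a dict: "time_s": time; "joints": joint angles; "joint_velocities": joint speeds; "joint_efforts": joint torques, N m; "tool_pos": TCP position; "eef_rot": TCP orientation; "contact_force": force on the tool from outside, world axes, zero at the start; "torque": the same for the moment, N m; "grip_width": finger opening in m; "grip_force": force on a finger pad.
Only numpy, scipy, OpenCV 4.12 (cv2) and the standard library are available. Lean on these libraries where they do the work, as an engineer would, in place of code of your own. Each camera call takes 0.05 s, during which the arm holds its last target. There are 200 camera calls.

## Task

The larger wooden transit case on the parts-store bench holds a returned hub bearing for inspection. Turn both of its steel turn buttons fully aside so that they no longer lap over the plywood panel, then lift the panel out by its bar handle and set it down, handle up and without dropping it, flat and wholly on the black rubber mat.

Things in the scene. Friction and masses are not known exactly. Their poses are not given: they have to be found in the camera images.
- button_a_mid (a point): Middle of one dark steel turn button on the case's end rim: bar 68 x 14 x 28 mm high (lower 10 mm full length, upper 18 mm 44 long), pinched across its 14 mm from above. Point on its vertical pivot at mid-length, 14 mm above its underside, which is 1.5 mm over the rim; x along the bar, z up. Starts within 20 deg of the panel's long axis, one end lapping 14 mm over the panel.
- button_b_mid (a point): The same button at the panel's other end; same axes. Both pivots lie 100 mm from the panel's centre on its long axis. Each turns either way, stops when square to that axis (lying along the end rim), is lightly stiff (0.06 N m) and stays where left; past 70 deg from that axis it is clear of the panel. The end rim's top is level with the panel's top, 70 mm above the bench.
- panel_grip (a point): Centre of the aluminium bar handle (90 x 14 x 14 mm, on two posts) over the middle of the loose plywood panel, 160 x 120 x 10 mm, 0.2 kg. Point 34 mm above the panel's underside, 24 above its top; x along bar and panel's long side, z up. Panel lies 10 mm deep, 3 mm clear all round, in the larger case (240 x 160 x 70 high, fixed). The smaller case, without handle, is not in the job.
- mat_top (a point): Centre of the top face of the black rubber mat, 240 x 240 mm, 4 mm thick, fixed flat on the bench; x and y run along its sides, z up. Case and mat lie on opposite sides of the bench, either way round; loose parts up to 34 mm high lie between them.
Mind the look-alikes: they are no part of the job. Leave any orange look-alike of the part that bears panel_grip alone.

How it is judged:
On the way, in this order (a step that is already met when the one before it is completed fails the run):
1. both turn buttons are turned at least 65 degrees from the panel's long axis while the panel still lies in its frame (angle between the x axis of each of button_a_mid, button_b_mid and the x axis of panel_grip, either way round above 1.13 rad and distance of panel_grip from where it was at the start of the episode below 0.012 m), for 0.1 s.
2. the panel, still in the fingers, is lowered over the mat to less than 25 mm above it (x of panel_grip in the frame of mat_top between -0.061 and 0.061 m and y of panel_grip in the frame of mat_top between -0.061 and 0.061 m and z of panel_grip in the frame of mat_top below 0.059 m and contact force between the fingers and panel above 0.5 N), for 0.02 s.
At the end, for the whole second after the job is handed in: The panel lies at rest, handle up, flat on the rubber mat (within 6 degrees of level, its height within 8 mm of resting on the mat), its centre within 61 mm of the mat's centre along each side of the mat (x of panel_grip in the frame of mat_top between -0.061 and 0.061 m and y of panel_grip in the frame of mat_top between -0.061 and 0.061 m and z of panel_grip in the frame of mat_top between 0.026 and 0.042 m and angle between panel_grip's own z axis and vertical below 0.1 rad and linear speed of panel below 0.02 m/s); the robot touches nothing.
It also fails if it takes over 72 s, if anything falls off the work surface, if the arm or the gripper's body presses on something with over 40 N, if the wrist force passes 120 N, or if a joint passes its speed limit or range.

## Working session

There is one attempt and no reset: what is moved stays moved. The work goes in short steps, Python scripts to look and compute and a shell command to move; the robot and the scene stay as the last step left them, time stands still between calls to the robot, and variables do not carry over. Pictures are saved under pics/ and viewed, at most 10 in all, crops included, and the job is handed in when it is done.

```bash
mkdir -p pics; cat > h.py <<'E'
import numpy as np, cv2
from workcell import monitor,get_image,job,nets
from scipy.spatial.transform import Rotation as R
def ray(im,px):
    V=np.array(im["view"]);Rm=V[:3,:3];t=V[:3,3]
    d=np.array([(px[0]-im["cx"])/im["fx"],-(px[1]-im["cy"])/im["fy"],-1.])
    return -Rm.T@t, Rm.T@d
def onz(im,px,z):
    o,d=ray(im,px);return o+d*(z-o[2])/d[2]
def proj(im,p):
    V=np.array(im["view"]);c=V[:3,:3]@np.array(p)+V[:3,3]
    return np.array([im["cx"]+im["fx"]*c[0]/-c[2],im["cy"]+im["fy"]*c[1]/c[2]])
def save(im,n,crop=None,s=1):
    a=im["image"][:,:,::-1]
    if crop:a=a[crop[1]:crop[3],crop[0]:crop[2]]
    cv2.imwrite("pics/"+n,cv2.resize(a,None,fx=s,fy=s,interpolation=cv2.INTER_CUBIC))
E
python3 - <<'E'
from h import *
np.set_printoptions(precision=3,suppress=True)
for c in("top","scene"):
    im=get_image(c);save(im,c+"0.png");print(c,{k:im[k] for k in im if k not in("image","view")},ray(im,(320,200)))
    for t,z in(("button_a_mid",.0855),("panel_grip",.094),("mat_top",.004)):
        for r in nets.landmark_of(c,t):print(t,np.round(r["centre"],1),round(r["score"],2),onz(im,r["centre"],z))
E
```

```text
top {'fx': 430.54719665139186, 'fy': 430.54719665139186, 'cx': 322.47225301058756, 'cy': 200.66136427117812} (array([0.366, 0.01 , 1.121]), array([ 0.095, -0.025, -0.995]))
button_a_mid [361.9 161. ] 0.76 [ 0.562 -0.117  0.085]
panel_grip [403.5 165.3] 0.91 [ 0.552 -0.218  0.094]
panel_grip [408.5 263.3] 0.58 [ 0.316 -0.229  0.094]
mat_top [217.3 183.7] 0.79 [0.51  0.249 0.004]
scene {'fx': 465.85578899789135, 'fy': 465.85578899789135, 'cx': 319.82888101207686, 'cy': 203.54118941527003} (array([ 1.519, -0.035,  0.797]), array([-0.84 ,  0.035, -0.542]))
button_a_mid [272.  228.9] 0.6 [ 0.552 -0.116  0.086]
panel_grip [237.4 196.2] 0.78 [ 0.408 -0.22   0.094]
mat_top [404.6 245.2] 0.59 [0.519 0.242 0.004]
```

```bash
python3 -c "
from workcell import monitor;print(monitor.read_state())"
```

```text
{'time_s': 0.4, 'joints': array([-1.28441737e+00,  3.53112923e-01,  1.63352398e+00, -4.80114928e-06,
        1.15517825e+00, -2.40039069e-03]), 'joint_velocities': array([ 1.76319455e-03,  5.01182303e-04, -1.84977805e-03,  6.17364976e-05,
        6.52560946e-04,  1.05183376e-03]), 'joint_efforts': array([ 2.11039132e-04, -5.93166590e+01, -3.34156787e+01,  6.97531085e-02,
        1.82509568e-02, -3.95056122e-05]), 'tool_pos': array([ 0.17797196, -0.59906747,  0.30255926]), 'eef_rot': array([ 9.89593763e-01,  1.43889442e-01, -1.79174039e-05, -1.09820511e-04]), 'contact_force': array([-0.69586687,  0.04252867, -0.23662317]), 'torque': array([-0.01226429,  0.00327798,  0.01170359]), 'grip_force': 0.0, 'grip_width': 0.09187249692729817}
```

View pics/top0.png

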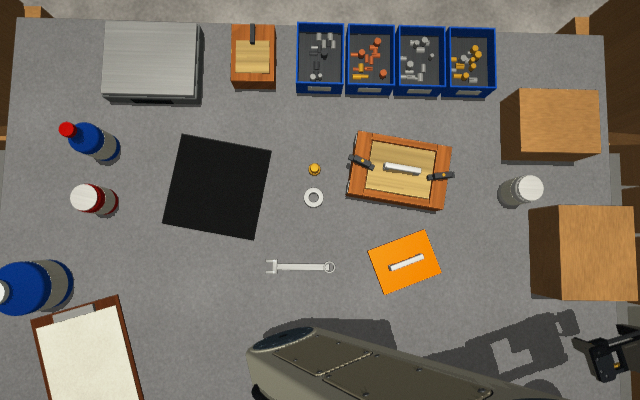

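View pics/scene0.png

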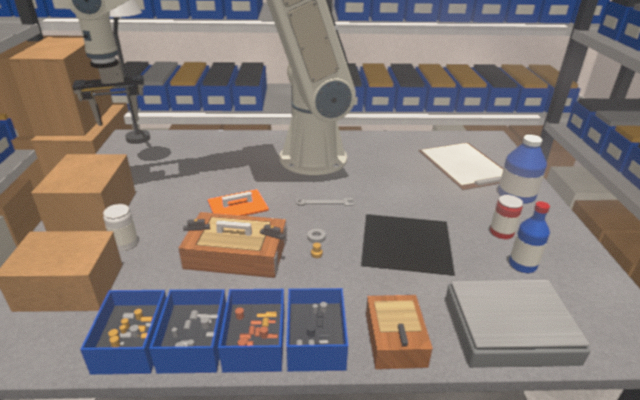

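The top view shows the larger case at (400,170), with its handle at (402,169) and buttons at (361,162) and (440,176). The mat is at (217,187).

Candidates for the panel handle:
- the larger case's handle at (402,169)
- the orange look-alike panel at (405,262)
- the small case at (253,55), which has one turn button and no handle

I choose the larger case at (402,169).

```bash
python3 - <<'E'
from h import *
im=get_image("top");save(im,"crop1.png",(335,120,465,220),6)
E
```

```text
(no output)
```

View pics/crop1.png

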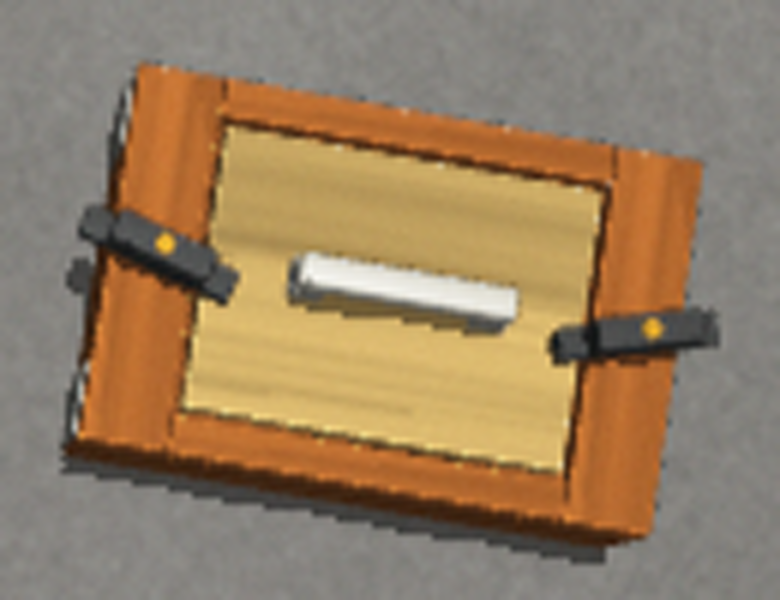

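The crop confirms the choice. There is a plywood panel with a silver bar, button A pivots at about (362.7,160.5), and button B pivots at about (443.8,174.7). Each button laps onto the panel.

```bash
python3 - <<'E'
from h import *
np.set_printoptions(precision=4,suppress=True)
im=get_image("top")
f=lambda u,v,z:onz(im,(335+(u+.5)/6-.5,120+(v+.5)/6-.5),z)
A=f(166,243,.0995);B=f(653,328,.0995)
c=[f(*p,.07) for p in((230,123),(607,185),(565,472),(185,408))]
print("A",A,"B",B,"mid",(A+B)/2,"dist",np.linalg.norm(A-B))
print("panel",np.mean(c,0),[np.linalg.norm(c[i]-c[i-1]) for i in range(4)])
h=f(300,270,.101),f(517,302,.101);print("handle",(h[0]+h[1])/2,np.linalg.norm(h[0]-h[1]))
yaw=lambda d:np.degrees(np.arctan2(d[1],d[0]))
print("yaw AB",yaw(A-B),"panel",yaw(c[0]-c[1]),yaw(c[3]-c[2]),"handle",yaw(h[0]-h[1]))
print("bA",yaw(f(102,222,.0815)-f(228,285,.0815)),"bB",yaw(f(560,345,.0815)-f(710,327,.0815)))
m=[onz(im,p,.004) for p in((181,134),(271,151),(254,240),(162,223))]
print("mat",np.mean(m,0),[np.linalg.norm(m[i]-m[i-1]) for i in range(4)],yaw(m[0]-m[1]))
q=R.from_quat(monitor.read_state()["eef_rot"]).as_matrix();print(q)
im2=get_image("scene")
for p in(A,B,(A+B)/2):print(proj(im2,p))
save(im2,"crop2.png",(170,190,300,290),6)
E
```

```text
A [ 0.562  -0.1161  0.0995] B [ 0.5317 -0.3136  0.0995] mid [ 0.5468 -0.2149  0.0995] dist 0.19976169021751256
panel [ 0.5475 -0.216   0.07  ] [np.float64(0.12115417294860772), np.float64(0.1596499801728383), np.float64(0.12208956655165856), np.float64(0.1592430290664972)]
handle [ 0.5464 -0.214   0.101 ] 0.0885479193973703
yaw AB 81.27401973648709 panel 81.893959694855 81.55868931870393 handle 82.80377243439541
bA 64.33830893135651 bB 98.0436354074486
mat [0.5022 0.2493 0.004 ] [np.float64(0.23652143651763727), np.float64(0.23927971322672978), np.float64(0.23632692879401648), np.float64(0.23942374579893091)] 80.45046742329984
[[ 0.9586  0.2848 -0.    ]
 [ 0.2848 -0.9586  0.0001]
 [-0.     -0.0001 -1.    ]]
[271.4598 226.78  ]
[195.1087 220.1263]
[232.9888 223.4274]
```

View pics/crop2.png

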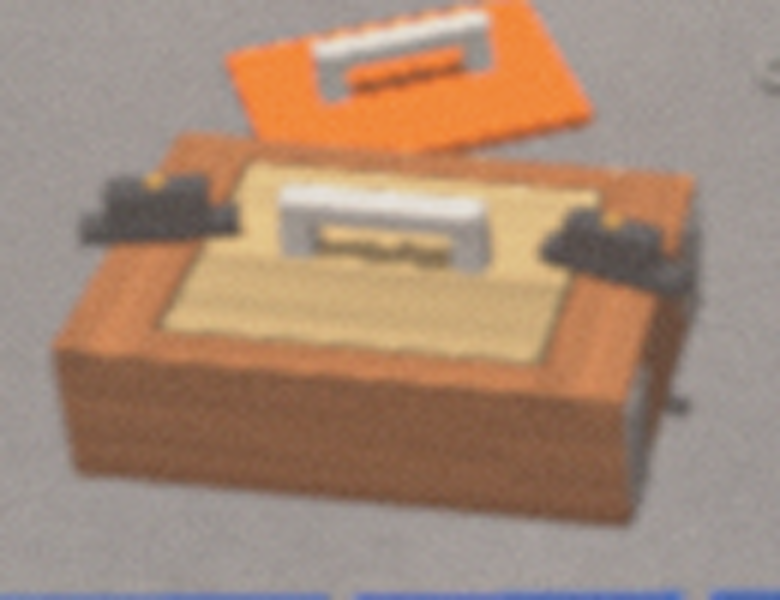

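```bash
cat > go.py <<'E'
import sys
from h import *
# go.py x y tcpz yaw  -> units for dr/linear; bare = state only
s=monitor.read_state();M=R.from_quat(s["eef_rot"]).as_matrix()
np.set_printoptions(precision=4,suppress=True)
print("t",s["time_s"],"pos",s["tool_pos"],"yaw",np.degrees(np.arctan2(M[1,0],M[0,0])),"F",s["contact_force"],"grip",s["grip_width"],s["grip_force"])
if len(sys.argv)>1:
    x,y,z,w=map(float,sys.argv[1:]);w=np.radians(w);c,sn=np.cos(w),np.sin(w)
    T=np.array([[c,sn,0],[sn,-c,0],[0,0,-1]])
    print("lin",M.T@(np.array([x,y,z])-s["tool_pos"])/.03,"dr",np.degrees(R.from_matrix(M.T@T).as_rotvec())/6)
E
python3 go.py .562 -.116 .23 64.3
```

```text
t 0.55 pos [ 0.178  -0.5991  0.3027] yaw 16.549052786027442 F [-0.2798  0.0511 -0.2734] grip 0.09178835119832372 0.0
lin [ 16.8567 -11.7911   2.4224] dr [ 0.0002  0.0005 -7.9585]
```

```bash
python3 -m pendant '[{"dr":[0,0,-4],"linear":[8.4,-5.9,1.2],"jaw":130},{"dr":[0,0,-4],"linear":[8.4,-5.9,1.2],"jaw":130},{"dr":[0,0,-4],"linear":[8.4,-5.9,1.2],"jaw":130},{"dr":[0,0,-4],"linear":[8.4,-5.9,1.2],"jaw":130},{"dr":[0,0,-4],"linear":[8.4,-5.9,1.2],"jaw":130},{"dr":[0,0,-7.96],"linear":[16.86,-11.79,2.42],"jaw":130},{"dr":[0,0,-7.96],"linear":[16.86,-11.79,2.42],"jaw":130},{"dr":[0,0,-7.96],"linear":[16.86,-11.79,2.42],"jaw":130},{"dr":[0,0,-7.96],"linear":[16.86,-11.79,2.42],"jaw":130},{"dr":[0,0,-7.96],"linear":[16.86,-11.79,2.42],"jaw":130}]' 12; python3 go.py .562 -.116 .23 64.3
```

```text
time_s: 1.38
tool_pos: [0.4364, -0.2734, 0.2542]
eef_rot: [0.846, 0.533, 0.0, 0.0]
contact_force: [-0.0, -1.5, -0.4]
grip_width: 0.0451
grip_force: 0.0
t 1.3833 pos [ 0.4364 -0.2734  0.2542] yaw 64.47652161256526 F [-0.0461 -1.5245 -0.3801] grip 0.04505162098897649 0.0
lin [6.5383 1.5182 0.8065] dr [0.0073 0.0013 0.0294]
```

```bash
python3 -m pendant '[{"dr":[0,0,0],"linear":[6.53,1.52,0.8],"jaw":130},{"dr":[0,0,0],"linear":[6.53,1.52,0.8],"jaw":130},{"dr":[0,0,0],"linear":[6.53,1.52,0.8],"jaw":130},{"dr":[0,0,0],"linear":[6.53,1.52,0.8],"jaw":130},{"dr":[0,0,0],"linear":[6.53,1.52,0.8],"jaw":130},{"dr":[0,0,0],"linear":[6.53,1.52,0.8],"jaw":130},{"dr":[0,0,0],"linear":[6.53,1.52,0.8],"jaw":130},{"dr":[0,0,0],"linear":[6.53,1.52,0.8],"jaw":130},{"dr":[0,0,0],"linear":[6.53,1.52,0.8],"jaw":130},{"dr":[0,0,0],"linear":[6.53,1.52,0.8],"jaw":130}]'; python3 go.py .562 -.116 .163 64.3
```

```text
time_s: 2.22
tool_pos: [0.5607, -0.1194, 0.2303]
eef_rot: [0.847, 0.532, -0.0, 0.0]
contact_force: [0.4, -0.2, 0.9]
grip_width: 0.0451
grip_force: 0.0
t 2.2167 pos [ 0.5607 -0.1194  0.2303] yaw 64.21789047331202 F [ 0.4371 -0.2037  0.8579] grip 0.045057365492021655 0.0
lin [ 0.1219 -0.0113  2.2442] dr [ 0.0006  0.0016 -0.0137]
```

```bash
python3 -m pendant '[{"dr":[0,0,0],"linear":[0.12,0,1.1],"jaw":130},{"dr":[0,0,0],"linear":[0.12,0,1.8],"jaw":130},{"dr":[0,0,0],"linear":[0.12,0,2.24],"jaw":130},{"dr":[0,0,0],"linear":[0.12,0,2.24],"jaw":130},{"dr":[0,0,0],"linear":[0.12,0,2.24],"jaw":130},{"dr":[0,0,0],"linear":[0.12,0,2.24],"jaw":240},{"dr":[0,0,0],"linear":[0.12,0,2.24],"jaw":240},{"dr":[0,0,0],"linear":[0.12,0,2.24],"jaw":240},{"dr":[0,0,0],"linear":[0.12,0,2.24],"jaw":240},{"dr":[0,0,0],"linear":[0.12,0,2.24],"jaw":240}]' 12; python3 go.py .562 -.116 .163 -9
```

```text
time_s: 3.05
tool_pos: [0.5626, -0.1148, 0.1634]
eef_rot: [0.847, 0.532, -0.0, -0.0]
contact_force: [-10.5, 7.1, 9.7]
grip_width: 0.0137
grip_force: 9.4
t 3.05 pos [ 0.5626 -0.1148  0.1634] yaw 64.29658496774965 F [-10.5104   7.0754   9.7048] grip 0.013734055440539327 9.377025263383985
lin [-0.0444 -0.0016  0.0129] dr [-0.0081  0.0033 12.2161]
```

```bash
python3 -m pendant '[{"dr":[0,0,0],"linear":[0,-0.04,-0.04],"jaw":240},{"dr":[0,0,0],"linear":[0,-0.04,-0.04],"jaw":240},{"dr":[0,0,1],"linear":[0,-0.04,-0.04],"jaw":240},{"dr":[0,0,2],"linear":[0,-0.04,-0.04],"jaw":240},{"dr":[0,0,3],"linear":[0,-0.04,-0.04],"jaw":240},{"dr":[0,0,4],"linear":[0,-0.04,-0.04],"jaw":240},{"dr":[0,0,5],"linear":[0,-0.04,-0.04],"jaw":240},{"dr":[0,0,6],"linear":[0,-0.04,-0.04],"jaw":240},{"dr":[0,0,6],"linear":[0,-0.04,-0.04],"jaw":240},{"dr":[0,0,6],"linear":[0,-0.04,-0.04],"jaw":240}]' 12; python3 go.py .5618 -.1144 .164 -8
```

```text
time_s: 3.88
tool_pos: [0.5629, -0.1152, 0.164]
eef_rot: [0.97, 0.244, 0.001, 0.001]
contact_force: [5.4, -5.0, -8.9]
grip_width: 0.0137
grip_force: 12.0
t 3.8833 pos [ 0.5629 -0.1152  0.164 ] yaw 28.28426280370723 F [ 5.3903 -4.9502 -8.8937] grip 0.013655417552199772 11.999299339950085
lin [-0.0187 -0.0399 -0.0015] dr [ 0.0164 -0.0203  6.0474]
```

```bash
python3 -m pendant '[{"dr":[0,0,1],"linear":[0,0,0],"jaw":240},{"dr":[0,0,2],"linear":[0,0,0],"jaw":240},{"dr":[0,0,3],"linear":[0,0,0],"jaw":240},{"dr":[0,0,4],"linear":[0,0,0],"jaw":240},{"dr":[0,0,5],"linear":[0,0,0],"jaw":240},{"dr":[0,0,5.8],"linear":[0,0,0],"jaw":240},{"dr":[0,0,5.8],"linear":[0,0,0],"jaw":240},{"dr":[0,0,5.8],"linear":[0,0,0],"jaw":240},{"dr":[0,0,5.8],"linear":[0,0,0],"jaw":170},{"dr":[0,0,5.8],"linear":[0,0,0],"jaw":170}]'; python3 go.py .5315 -.3136 .2 98
```

```text
time_s: 4.72
tool_pos: [0.5618, -0.1146, 0.1642]
eef_rot: [0.998, -0.057, -0.0, -0.0]
contact_force: [0.6, -0.3, 0.3]
grip_width: 0.0249
grip_force: 0.0
t 4.7167 pos [ 0.5618 -0.1146  0.1642] yaw -6.50507863066168 F [ 0.6187 -0.3403  0.266 ] grip 0.02487055497423228 0.0
lin [-0.2534  6.7063 -1.1944] dr [ -0.0029   0.0005 -17.4175]
```

```bash
python3 -m pendant '[{"dr":[0,0,0],"linear":[0,0,-1.2],"jaw":170},{"dr":[0,0,0],"linear":[0,0,-2.2],"jaw":170},{"dr":[0,0,-1],"linear":[0,0.6,-2.2],"jaw":150},{"dr":[0,0,-2.1],"linear":[0,1.7,-2.2],"jaw":130},{"dr":[0,0,-3.2],"linear":[-0.1,2.8,-2.2],"jaw":130},{"dr":[0,0,-4.3],"linear":[-0.1,3.9,-2.2],"jaw":130},{"dr":[0,0,-5.4],"linear":[-0.2,5,-2.2],"jaw":130},{"dr":[0,0,-6.5],"linear":[-0.25,6,-2.2],"jaw":130},{"dr":[0,0,-7.6],"linear":[-0.25,6.7,-2.2],"jaw":130},{"dr":[0,0,-8.7],"linear":[-0.25,6.7,-2.2],"jaw":130}]'; python3 go.py .5315 -.313 .23 98
```

```text
time_s: 5.55
tool_pos: [0.5311, -0.3169, 0.2304]
eef_rot: [0.921, 0.39, -0.0, 0.001]
contact_force: [0.3, 1.4, -0.4]
grip_width: 0.0448
grip_force: 0.0
t 5.55 pos [ 0.5311 -0.3169  0.2304] yaw 45.89345242955884 F [ 0.3099  1.4486 -0.3953] grip 0.044812982408872826 0.0
lin [ 0.1041 -0.0806  0.0132] dr [ 0.0085  0.0102 -8.6844]
```

```bash
python3 -m pendant '[{"dr":[0,0,-1.1],"linear":[0.1,-0.08,0],"jaw":130},{"dr":[0,0,-2.2],"linear":[0.1,-0.08,0],"jaw":130},{"dr":[0,0,-3.3],"linear":[0.1,-0.08,0],"jaw":130},{"dr":[0,0,-4.4],"linear":[0.1,-0.08,0],"jaw":130},{"dr":[0,0,-5.5],"linear":[0.1,-0.08,0],"jaw":130},{"dr":[0,0,-6.6],"linear":[0.1,-0.08,0],"jaw":130},{"dr":[0,0,-7.7],"linear":[0.1,-0.08,0],"jaw":130},{"dr":[0,0,-8.68],"linear":[0.1,-0.08,0],"jaw":130},{"dr":[0,0,-8.68],"linear":[0.1,-0.08,0],"jaw":130},{"dr":[0,0,-8.68],"linear":[0.1,-0.08,0],"jaw":130}]'; python3 go.py .5315 -.3125 .164 98
```

```text
time_s: 6.38
tool_pos: [0.532, -0.3094, 0.2302]
eef_rot: [0.659, 0.752, 0.0, -0.0]
contact_force: [0.6, -0.3, 1.4]
grip_width: 0.0452
grip_force: 0.0
t 6.3833 pos [ 0.532  -0.3094  0.2302] yaw 97.60981073975735 F [ 0.5744 -0.2851  1.4264] grip 0.04519412971409105 0.0
lin [-0.1016 -0.0319  2.2081] dr [ 0.0001 -0.0017 -0.065 ]
```

```bash
python3 -m pendant '[{"dr":[0,0,0],"linear":[-0.1,-0.03,1.1],"jaw":130},{"dr":[0,0,0],"linear":[-0.1,-0.03,1.8],"jaw":130},{"dr":[0,0,0],"linear":[-0.1,-0.03,2.2],"jaw":130},{"dr":[0,0,0],"linear":[-0.1,-0.03,2.2],"jaw":130},{"dr":[0,0,0],"linear":[-0.1,-0.03,2.2],"jaw":130},{"dr":[0,0,0],"linear":[-0.1,-0.03,2.2],"jaw":240},{"dr":[0,0,0],"linear":[-0.1,-0.03,2.2],"jaw":240},{"dr":[0,0,0],"linear":[-0.1,-0.03,2.2],"jaw":240},{"dr":[0,0,0],"linear":[-0.1,-0.03,2.2],"jaw":240},{"dr":[0,0,0],"linear":[-0.1,-0.03,2.2],"jaw":240}]' 12; python3 go.py .5315 -.3125 .164 171
```

```text
time_s: 7.22
tool_pos: [0.5314, -0.3128, 0.1647]
eef_rot: [0.657, 0.754, -0.0, 0.0]
contact_force: [-16.7, -4.0, 12.2]
grip_width: 0.014
grip_force: 10.9
t 7.2167 pos [ 0.5314 -0.3128  0.1647] yaw 97.79339944785086 F [-16.7358  -4.0456  12.243 ] grip 0.013988187301169368 10.94057118985802
lin [0.0105 0.0038 0.0231] dr [ -0.0044   0.0021 -12.2011]
```

```bash
python3 -m pendant '[{"dr":[0,0,0],"linear":[0,-0.03,-0.02],"jaw":240},{"dr":[0,0,-1],"linear":[0,-0.03,-0.02],"jaw":240},{"dr":[0,0,-2],"linear":[0,-0.03,-0.02],"jaw":240},{"dr":[0,0,-3],"linear":[0,-0.03,-0.02],"jaw":240},{"dr":[0,0,-4],"linear":[0,-0.03,-0.02],"jaw":240},{"dr":[0,0,-5],"linear":[0,-0.03,-0.02],"jaw":240},{"dr":[0,0,-6],"linear":[0,-0.03,-0.02],"jaw":240},{"dr":[0,0,-7],"linear":[0,-0.03,-0.02],"jaw":240},{"dr":[0,0,-7],"linear":[0,-0.03,-0.02],"jaw":240},{"dr":[0,0,-7],"linear":[0,-0.03,-0.02],"jaw":240}]'; python3 go.py .531 -.313 .164 170.5
```

```text
time_s: 8.05
tool_pos: [0.5307, -0.3131, 0.1648]
eef_rot: [0.345, 0.939, -0.0, 0.0]
contact_force: [-0.3, -2.6, -0.1]
grip_width: 0.0141
grip_force: 12.0
t 8.05 pos [ 0.5307 -0.3131  0.1648] yaw 139.60840249858109 F [-0.2731 -2.5639 -0.1397] grip 0.014126136971515626 11.999543197453022
lin [-0.004   0.0094  0.0269] dr [-0.0045  0.0049 -5.1486]
```

```bash
python3 -m pendant '[{"dr":[0,0,-1],"linear":[0,0,0],"jaw":240},{"dr":[0,0,-2],"linear":[0,0,0],"jaw":240},{"dr":[0,0,-3],"linear":[0,0,0],"jaw":240},{"dr":[0,0,-4],"linear":[0,0,0],"jaw":240},{"dr":[0,0,-5.1],"linear":[0,0,0],"jaw":240},{"dr":[0,0,-5.1],"linear":[0,0,0],"jaw":240},{"dr":[0,0,-5.1],"linear":[0,0,0],"jaw":240},{"dr":[0,0,-5.1],"linear":[0,0,0],"jaw":170},{"dr":[0,0,-5.1],"linear":[0,0,0],"jaw":170},{"dr":[0,0,-5.1],"linear":[0,0,-1],"jaw":170}]'; python3 go.py .5464 -.2135 .22 81.5
```

```text
time_s: 8.88
tool_pos: [0.5282, -0.311, 0.1902]
eef_rot: [0.085, 0.996, 0.002, -0.004]
contact_force: [-0.8, 1.3, -1.5]
grip_width: 0.0303
grip_force: 0.0
t 8.8833 pos [ 0.5282 -0.311   0.1902] yaw 170.21398762555398 F [-0.7618  1.25   -1.4684] grip 0.030323605705450323 0.0
lin [-0.0363  3.3087 -0.9832] dr [-0.0321 -0.0881 14.7854]
```

```bash
python3 -m pendant '[{"dr":[0,0,0],"linear":[0,0,-1],"jaw":170},{"dr":[0,0,1.1],"linear":[0,0.6,-2],"jaw":150},{"dr":[0,0,2.2],"linear":[0,1.2,-2],"jaw":130},{"dr":[0,0,3.3],"linear":[0,1.8,-2],"jaw":130},{"dr":[0,0,4.4],"linear":[0,2.4,-2],"jaw":130},{"dr":[0,0,5.5],"linear":[0,3.2,-2],"jaw":130},{"dr":[0,0,6.6],"linear":[0,3.2,-2],"jaw":130},{"dr":[0,0,7.7],"linear":[0,3.2,-2],"jaw":130},{"dr":[0,0,8.8],"linear":[0,3.2,-2],"jaw":130},{"dr":[0,0,9.9],"linear":[0,3.2,-2],"jaw":130}]'; python3 go.py .5464 -.2135 .25 81.5
```

```text
time_s: 9.72
tool_pos: [0.5467, -0.2175, 0.2547]
eef_rot: [0.57, 0.822, 0.0, -0.0]
contact_force: [0.1, 0.6, -0.1]
grip_width: 0.045
grip_force: 0.0
t 9.7167 pos [ 0.5467 -0.2175  0.2547] yaw 110.5296784327433 F [ 0.1071  0.6297 -0.1218] grip 0.0450297638233246 0.0
lin [0.1278 0.0362 0.1574] dr [-0.0005 -0.006   4.8383]
```

```bash
python3 -m pendant '[{"dr":[0,0,1.1],"linear":[0.1,0.03,0],"jaw":130},{"dr":[0,0,2.2],"linear":[0.1,0.03,0],"jaw":130},{"dr":[0,0,3.3],"linear":[0.1,0.03,0],"jaw":130},{"dr":[0,0,4.4],"linear":[0.1,0.03,0],"jaw":130},{"dr":[0,0,4.84],"linear":[0.1,0.03,0],"jaw":130},{"dr":[0,0,4.84],"linear":[0.1,0.03,0],"jaw":130},{"dr":[0,0,4.84],"linear":[0.1,0.03,0],"jaw":130},{"dr":[0,0,4.84],"linear":[0.1,0.03,0],"jaw":130},{"dr":[0,0,4.84],"linear":[0.1,0.03,0],"jaw":130},{"dr":[0,0,4.84],"linear":[0.1,0.03,0],"jaw":130}]'; python3 go.py .5464 -.2135 .163 81.5; python3 - <<'E'
from h import *
a=get_image("scene");save(a,"c3.png",(170,140,300,290),4)
b=get_image("top");save(b,"c4.png",(335,120,465,220),6)
E
```

```text
time_s: 10.55
tool_pos: [0.5465, -0.215, 0.2547]
eef_rot: [0.755, 0.656, 0.0, -0.0]
contact_force: [-0.6, -0.1, -0.4]
grip_width: 0.0452
grip_force: 0.0
t 10.55 pos [ 0.5465 -0.215   0.2547] yaw 81.97243447219832 F [-0.6346 -0.1464 -0.4491] grip 0.04520062201322334 0.0
lin [ 0.0479 -0.0097  3.0563] dr [-0.0002 -0.001   0.0787]
```

View pics/c3.png

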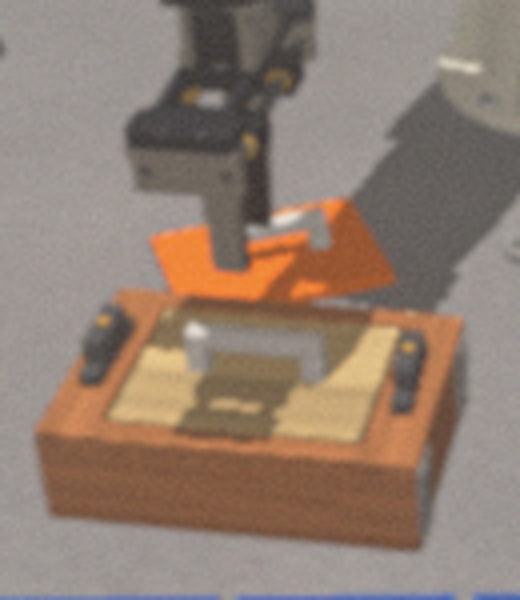

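The crop shows both buttons lying along the end rims, at about (104,345) and (407,370) in crop pixels. The panel is still seated and its handle is intact, so I grip the handle next.

```bash
python3 -m pendant '[{"dr":[0,0,0.05],"linear":[0.03,0,1],"jaw":130},{"dr":[0,0,0.05],"linear":[0.03,0,2],"jaw":130},{"dr":[0,0,0.05],"linear":[0.03,0,2.7],"jaw":130},{"dr":[0,0,0.05],"linear":[0.03,0,3.05],"jaw":130},{"dr":[0,0,0.05],"linear":[0.03,0,3.05],"jaw":130},{"dr":[0,0,0.05],"linear":[0.03,0,3.05],"jaw":250},{"dr":[0,0,0.05],"linear":[0.03,0,3.05],"jaw":250},{"dr":[0,0,0.05],"linear":[0.03,0,3.05],"jaw":250},{"dr":[0,0,0.05],"linear":[0.03,0,3.05],"jaw":250},{"dr":[0,0,0.05],"linear":[0.03,0,3.05],"jaw":250}]' 30; python3 go.py
```

```text
time_s: 11.48
tool_pos: [0.547, -0.2143, 0.1642]
eef_rot: [0.757, 0.654, 0.0, 0.001]
contact_force: [-0.1, 0.2, 4.2]
grip_width: 0.0139
grip_force: 10.3
t 11.4833 pos [ 0.547  -0.2143  0.1642] yaw 81.64585840615514 F [-0.085   0.2124  4.1997] grip 0.013891551554405891 10.25538682937622
```

```bash
python3 -m pendant '[{"dr":[0,0,0],"linear":[0,0,0],"jaw":250},{"dr":[0,0,0],"linear":[0,0,-0.2],"jaw":250},{"dr":[0,0,0],"linear":[0,0,-0.5],"jaw":250},{"dr":[0,0,0],"linear":[0,0,-0.9],"jaw":250},{"dr":[0,0,0],"linear":[0,0,-1.4],"jaw":250},{"dr":[0,0,0],"linear":[0,0,-1.9],"jaw":250},{"dr":[0,0,0],"linear":[0,0,-2.4],"jaw":250},{"dr":[0,0,0],"linear":[0,0,-2.8],"jaw":250},{"dr":[0,0,0],"linear":[0,0,-3],"jaw":250},{"dr":[0,0,0],"linear":[0,0,-3],"jaw":250}]' 30; python3 go.py .502 .249 .254 80.4
```

```text
time_s: 12.32
tool_pos: [0.5473, -0.2144, 0.2552]
eef_rot: [0.757, 0.654, 0.001, 0.001]
contact_force: [-0.2, 0.5, -1.8]
grip_width: 0.0141
grip_force: 30.0
t 12.3167 pos [ 0.5473 -0.2144  0.2552] yaw 81.64524191252771 F [-0.2061  0.4629 -1.7672] grip 0.01411949860214401 29.99546080827713
lin [15.0638 -3.7387  0.0184] dr [0.0276 0.0058 0.2075]
```

```bash
python3 -m pendant '[{"dr":[0,0,0],"linear":[0.3,-0.07,0],"jaw":250},{"dr":[0,0,0],"linear":[0.9,-0.22,0],"jaw":250},{"dr":[0,0,0],"linear":[1.7,-0.42,0],"jaw":250},{"dr":[0,0,0],"linear":[2.6,-0.65,0],"jaw":250},{"dr":[0,0,0],"linear":[3.5,-0.87,0],"jaw":250},{"dr":[0,0,0],"linear":[4.4,-1.1,0],"jaw":250},{"dr":[0,0,0],"linear":[5.3,-1.3,0],"jaw":250},{"dr":[0,0,0],"linear":[6.2,-1.54,0],"jaw":250},{"dr":[0,0,0],"linear":[7.1,-1.76,0],"jaw":250},{"dr":[0,0,0],"linear":[8,-1.99,0],"jaw":250}]' && python3 -m pendant '[{"dr":[0,0,0.2],"linear":[0.9,-0.22,0],"jaw":250},{"dr":[0,0,0.2],"linear":[1.8,-0.45,0],"jaw":250},{"dr":[0,0,0.2],"linear":[2.7,-0.67,0],"jaw":250},{"dr":[0,0,0.2],"linear":[3.6,-0.9,0],"jaw":250},{"dr":[0,0,0.2],"linear":[4.5,-1.1,0],"jaw":250},{"dr":[0,0,0.2],"linear":[5.4,-1.34,0],"jaw":250},{"dr":[0,0,0.2],"linear":[6.2,-1.54,0],"jaw":250},{"dr":[0,0,0.2],"linear":[6.8,-1.7,0],"jaw":250},{"dr":[0,0,0.2],"linear":[7.06,-1.75,0],"jaw":250},{"dr":[0,0,0.2],"linear":[7.06,-1.75,0],"jaw":250}]'; python3 go.py .502 .249 .116 80.4;python3 - <<'E'
from h import *
a=get_image("scene");save(a,"c5.png",(300,100,500,300),3)
E
```

```text
time_s: 13.15
tool_pos: [0.5212, 0.0338, 0.2522]
eef_rot: [0.757, 0.654, -0.001, -0.001]
contact_force: [0.7, -1.1, -1.8]
grip_width: 0.0137
grip_force: 30.0
time_s: 13.98
tool_pos: [0.5004, 0.2506, 0.2523]
eef_rot: [0.763, 0.647, -0.001, -0.0]
contact_force: [-0.3, -0.1, -2.5]
grip_width: 0.0141
grip_force: 30.0
t 13.9833 pos [0.5004 0.2506 0.2523] yaw 80.57068546131028 F [-0.3173 -0.0977 -2.5301] grip 0.014074789480520605 29.99569058418274
lin [-0.0408  0.0668  4.5431] dr [-0.0115  0.0055  0.0284]
```

View pics/c5.png

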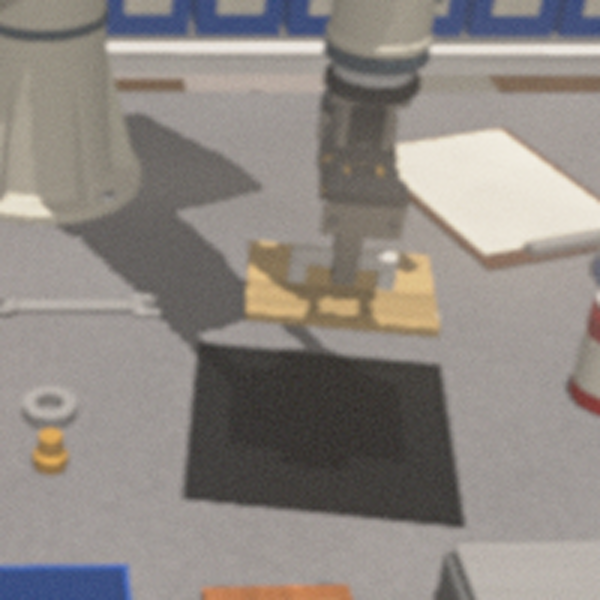

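The crop shows the panel held level at (343,285), above the mat at (325,430). I lower it now.

```bash
python3 -m pendant '[{"dr":[0,0,0],"linear":[0,0.05,0.5],"jaw":250},{"dr":[0,0,0],"linear":[0,0.05,1.2],"jaw":250},{"dr":[0,0,0],"linear":[0,0.05,1.9],"jaw":250},{"dr":[0,0,0],"linear":[0,0.05,2.6],"jaw":250},{"dr":[0,0,0],"linear":[0,0.05,3.2],"jaw":250},{"dr":[0,0,0],"linear":[0,0.05,3.7],"jaw":250},{"dr":[0,0,0],"linear":[0,0.05,4.1],"jaw":250},{"dr":[0,0,0],"linear":[0,0.05,4.4],"jaw":250},{"dr":[0,0,0],"linear":[0,0.05,4.5],"jaw":250},{"dr":[0,0,0],"linear":[0,0.05,4.5],"jaw":250}]'; python3 go.py .502 .249 .108 80.4
```

```text
time_s: 14.87
tool_pos: [0.5026, 0.2484, 0.1177]
eef_rot: [0.764, 0.646, -0.001, -0.0]
contact_force: [-0.1, 0.3, -1.2]
grip_width: 0.0138
grip_force: 30.0
t 14.8667 pos [0.5026 0.2484 0.1177] yaw 80.41995426964799 F [-0.1277  0.2737 -1.1963] grip 0.013806224498455866 29.995475113391876
lin [ 0.0173 -0.0226  0.3229] dr [-0.0078  0.0063  0.0033]
```

```bash
python3 -m pendant '[{"dr":[0,0,0],"linear":[0,0,0.08],"jaw":250},{"dr":[0,0,0],"linear":[0,0,0.14],"jaw":250},{"dr":[0,0,0],"linear":[0,0,0.2],"jaw":250},{"dr":[0,0,0],"linear":[0,0,0.25],"jaw":250},{"dr":[0,0,0],"linear":[0,0,0.28],"jaw":250},{"dr":[0,0,0],"linear":[0,0,0.3],"jaw":250},{"dr":[0,0,0],"linear":[0,0,0.32],"jaw":250},{"dr":[0,0,0],"linear":[0,0,0.32],"jaw":250},{"dr":[0,0,0],"linear":[0,0,0.32],"jaw":250},{"dr":[0,0,0],"linear":[0,0,0.32],"jaw":250}]'; python3 go.py
```

```text
time_s: 15.7
tool_pos: [0.5027, 0.2489, 0.1086]
eef_rot: [0.764, 0.646, 0.0, -0.0]
contact_force: [-0.2, -1.2, -1.4]
grip_width: 0.0136
grip_force: 30.0
t 15.7 pos [0.5027 0.2489 0.1086] yaw 80.44726465781618 F [-0.2026 -1.2307 -1.4213] grip 0.013603985201247473 29.995440244674683
```

Not touching yet, so I creep down further.

```bash
python3 -m pendant '[{"dr":[0,0,0],"linear":[0,0,0.02],"jaw":250},{"dr":[0,0,0],"linear":[0,0,0.04],"jaw":250},{"dr":[0,0,0],"linear":[0,0,0.06],"jaw":250},{"dr":[0,0,0],"linear":[0,0,0.06],"jaw":250},{"dr":[0,0,0],"linear":[0,0,0.06],"jaw":250},{"dr":[0,0,0],"linear":[0,0,0.06],"jaw":250},{"dr":[0,0,0],"linear":[0,0,0.06],"jaw":250},{"dr":[0,0,0],"linear":[0,0,0.06],"jaw":250},{"dr":[0,0,0],"linear":[0,0,0.06],"jaw":250},{"dr":[0,0,0],"linear":[0,0,0.06],"jaw":250}]'; python3 go.py
```

```text
time_s: 16.53
tool_pos: [0.5028, 0.249, 0.1081]
eef_rot: [0.764, 0.646, 0.0, 0.0]
contact_force: [-4.8, -2.0, 15.8]
grip_width: 0.0138
grip_force: 30.0
t 16.5333 pos [0.5028 0.249  0.1081] yaw 80.44535015130083 F [-4.7577 -2.0097 15.8483] grip 0.013764781503968287 29.998967349529266
```

```bash
python3 -m pendant '[{"dr":[0,0,0],"linear":[0,0,-0.03],"jaw":250},{"dr":[0,0,0],"linear":[0,0,-0.03],"jaw":250},{"dr":[0,0,0],"linear":[0,0,-0.03],"jaw":130},{"dr":[0,0,0],"linear":[0,0,-0.03],"jaw":130},{"dr":[0,0,0],"linear":[0,0,-0.03],"jaw":130},{"dr":[0,0,0],"linear":[0,0,-0.03],"jaw":130},{"dr":[0,0,0],"linear":[0,0,-0.03],"jaw":130},{"dr":[0,0,0],"linear":[0,0,-0.6],"jaw":130},{"dr":[0,0,0],"linear":[0,0,-1.6],"jaw":130},{"dr":[0,0,0],"linear":[0,0,-2.8],"jaw":130}]' && python3 -m pendant '[{"dr":[0,0,0],"linear":[0,0,-1],"jaw":130},{"dr":[0,0,0],"linear":[0,0,-2],"jaw":130},{"dr":[0,0,0],"linear":[0,0,-3],"jaw":130},{"dr":[0,0,0],"linear":[0,0,-3],"jaw":130},{"dr":[0,0,0],"linear":[0,0,-3],"jaw":130},{"dr":[0,0,0],"linear":[0,0,-3],"jaw":130},{"dr":[0,0,0],"linear":[0,0,-3],"jaw":130},{"dr":[0,0,0],"linear":[0,0,-3],"jaw":130},{"dr":[0,0,0],"linear":[0,0,-3],"jaw":130},{"dr":[0,0,0],"linear":[0,0,-3],"jaw":130}]'; python3 - <<'E'
from h import *
a=get_image("scene");save(a,"c6.png",(300,100,500,300),3)
E
```

```text
time_s: 17.37
tool_pos: [0.5015, 0.2483, 0.1898]
eef_rot: [0.764, 0.646, -0.002, -0.001]
contact_force: [-0.3, 0.1, 0.4]
grip_width: 0.0452
grip_force: 0.0
time_s: 18.2
tool_pos: [0.5025, 0.2488, 0.2799]
eef_rot: [0.764, 0.646, -0.001, -0.0]
contact_force: [0.1, 0.4, -0.3]
grip_width: 0.0451
grip_force: 0.0
```

View pics/c6.png

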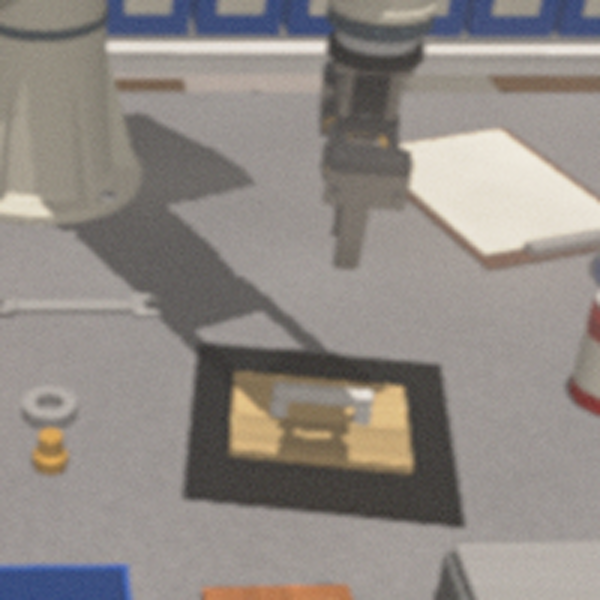

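The panel lies flat in the middle of the mat at (322,420), handle up, and the gripper is clear of it.

```bash
python3 -c "
from workcell import job;print(job.hand_in())"
```

```text
the job is handed in; nothing more can be done
None
```

I handed the job in at about 18 s: both turn buttons lie along the end rims, and the panel is flat, handle up and centred on the black mat with the gripper clear; the hand-in returned no verdict.

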